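# Date and seal a storage box

### The arm

A 7-joint arm with a two-finger parallel gripper is mounted at the origin on a cart in front of the work surface, level with it; the furniture and walls round the work are solid. World frame = base frame: x ahead of the robot, y to its left, z up, the work surface at z = 0. Lengths are in m, angles in rad, forces in N, time in s.
With the tool pointing down it reaches from about 0.4 to 0.85 m from the base axis. Payload 10.4 kg.
Tool frame: the origin (TCP) lies on the mounting face of the last link; the fingertips stand 173 mm ahead of it and the grasp point (between the pads) lies 155 mm ahead of it (manip.tip_extent is the distance from the TCP to the fingertips, in m); z points along the fingers, y is the line along which they close (so a half turn about z gives the same grasp; the last joint's range is limited). The gripper opens to 85 mm and grips with 20 to 120 N. Pads are 22 mm wide; open, the fingers measure 114 mm over their backs; the gripper's body (76 mm by 85 mm) begins 54 mm behind the grasp point. The pads swing forward as they close: fully open they stand 13 mm farther back than shut.
Start: joints at [-1.337, 0.332, -0.065, 1.46, 0.022, 1.35, -0.088], TCP at [0.159, 0.605, 0.405] pointing down, gripper open.
Joint ranges: [-2.6, 2.6], [-0.5, 2.12], [-1.47, 1.34], [0.16, 2.42], [-1.27, 4.41], [0.06, 2.06], [-2.6, 2.6]. Speed limits (rad/s): [2.22, 2.22, 2.79, 2.79, 3.14, 3.14, 3.14].

### API

Orientations are given as a unit quaternion [x, y, z, w].
In Python, from workcell import manip gives the robot as it stands.
- The arm moves only by the tool move_arm, never from a script. Its argument "plan" is one flat list of numbers, 7 for each row, row after row: the turn, a rotation vector about the tool's x, y, z in rad, then the shift along the tool's x, y, z in m, then the finger opening in m, from 0 to 0.0854. In form: [ax, ay, az, dx, dy, dz, gripper, ax, ay, az, dx, dy, dz, gripper, ...]. A call has 1 to 12 rows; each row is the pose to reach, as a shift and turn from the pose commanded when the call began, along the tool's axes at that moment; what a row does not reach only later rows make up. A row lasts 1/8 s, in which the tool goes at most 62.5 mm and 10.7 degrees, less where a joint would pass 70% of its speed; a pose out of reach is approached as far as the arm can. A call with a gripper value outside its range is refused whole. The fingers move at their own pace and stop on an object; "squeeze" is the grip in N (left out, the last holds). Time passes only in rows, so rows that repeat a pose let the fingers close. It gives the time, the measured TCP pose, the force, the opening and the grip force at its end, in the units of the state.
- manip.get_obs(): the state, without advancing time (a new reading comes with each control period).
- manip.camera(name): name is "side" or "top" or "wrist"; returns a dict with "color" (400x640x3 uint8, red, green, blue), "fx", "fy", "cx", "cy" (pixels), "dist" ([k1, k2, p1, p2, k3] as OpenCV has them; the pictures are not rectified), "cam_to_world" (4x4, takes a point from camera to world coordinates); the wrist camera has in their place "mount" (4x4, takes a point from camera to tool coordinates, whose origin is the TCP and whose axes are the flange's). Camera axes: x right, y down, z forward; pixel columns grow to the right and rows downward; lengths in m; the calibration is good to about 2 mm. A picture is of the moment at which its call begins: read the wrist's pose just before it. There is no depth.
- manip.hand_in(): hands the job in; it is judged then, once.
Trained networks look in a picture, given as the dict that the camera call returned (one of the last four; its "shot" number tells which), for a name from the list of things; names that differ only in an ending like _2 or _b are one class to them, and where a whole thing is asked for, a point or a joint stands for the part that bears it (a point fixed in the world has none). Each returns a list of dicts, best first, with "conf" (0 to 1); they miss things now and then, are a little off and sometimes report something else, mostly with a low value. They report only what shows in the picture. A call takes as long as a camera call.
- manip.look_for(picture, label): "position" ([x, y, z] in m, in the coordinates of the camera as it stood for that picture, good to about 4 mm: the middle of the surface that is visible of it).
- manip.silhouettes(picture, label): "pixels" (400x640 bool, what is visible of it).
- manip.tip_of(picture, label): "position" ([x, y, z] in m, in the coordinates of the camera as it stood for that picture, good to about 4 mm: a listed point, or the origin of a listed thing).
The state is a dict: "clock": time; "joint_pos": joint angles; "joint_velocities": joint speeds; "tau": joint torques, N m; "position": TCP position; "ee_rot": TCP orientation; "ft_force": force on the tool from outside, world axes, zero at the start; "torque": the same for the moment, N m; "grip_width": opening from 0.0 (shut) to 1.0 (fully open); "grasp_force": force on a finger pad.
Only numpy, scipy, OpenCV 4.12 (cv2) and the standard library are available. Lean on these libraries where they do the work, as an engineer would, in place of code of your own. Each camera call takes 0.05 s, during which the arm holds its last target. There are 200 camera calls.

### The job

Two storage boxes of the same batch stand on the table; one is dated and sealed, on the other the seal button still stands up with its red collar showing. With a fingertip, flick the ribbed day wheel on the unsealed box click by click until it rests with the same day colour on top as the wheel of the sealed box, and press its seal button fully down. Leave the sealed box and the things round about alone, and do not lift the unsealed box or shove it from its place.

Things in the scene. Friction and masses are not known exactly. Their poses are not given: they have to be found in the camera images.
- unsealed_box: The storage box to work on: whitish tub with slate-grey lid, 130 (x) x 190 (y) mm, lid top 86 mm above the table, 0.9 kg, loose. Origin: centre of the underside, z up. On the lid: day wheel at y +46 mm, in a 94 (x) x 50 (y) mm housing whose top is 96 mm above the table; round seal button at y -50 mm. Everything else on the lid is lower.
- unsealed_axle (a point): Middle of the unsealed box's day-wheel axle, 81 mm above the table; axes as the box, axle along y. The wheel stands upright, 26 mm wide, with 7 pale grey radial ribs 4 mm thick, crests at radius 34 mm (115 mm above the table at most) and a flat coloured face 20 mm from the axle between each two ribs.
- unsealed_wheel (a joint): Its angle, rad; grows as the wheel's top moves to box +x, endless both ways. On top: blue at 0, then each +0.898 (one click) yellow, red, brown, green, orange, black, blue. Sprung clicks: at rest a face is level on top, ribs 0.449 rad to either side of the top. 2 to 3 N at a rib moves it; past half a click it runs on to the next click if nothing blocks it.
- seal_top (a point): Centre of the top of the unsealed box's seal button, a slate-grey disc 38 mm in diameter, 104 mm above the table when up; while it is up a red collar 45 mm in diameter shows round its foot
- seal_button (a joint): Travel of that button, m: 0 up (unsealed), 0.011 fully down (sealed). Goes straight down under about 4 to 6 N, has no spring and stays where it is left.
- sealed_box: The finished box, not to be touched: whitish tub with slate-grey lid, 130 (x) x 190 (y) mm, lid top 86 mm above the table, 0.9 kg, loose. Origin: centre of the underside, z up. Same as the other, but its button is already down and cannot move; its day wheel shows the colour to match.
- sealed_axle (a point): Middle of the sealed box's day-wheel axle; axes as the box
- sealed_wheel (a joint): Angle of the sealed box's day wheel, coded as the other: multiples of 0.898 rad show blue (0), yellow (1), red (2), brown (3), green (4), orange (5), black (6) on top
- mug: bystander: white mug with red rings, 82 x 112 mm, 94 mm high; origin under its centre
- cinnamon_jar: bystander: spice jar with a grey lid, 41 mm in diameter, 73 mm high; origin under its centre
- vanilla: bystander: small bottle, brown label and white cap, 41 mm in diameter, 84 mm high; origin under its centre
- scoop: bystander: steel measuring cup with a handle, 136 mm long, 33 mm high; origin under its centre

How it is judged:
By the outcome, as a careful person would: the job done as asked, in the order asked, and still so for the second after the job is handed in, with the robot touching nothing.
It also fails if it takes over 51 s, if anything falls off the work surface, if the arm or the gripper's body presses on something with over 40 N, if the wrist force passes 120 N, or if a joint passes its speed limit or range.

## Working session

There is one attempt and no reset: what is moved stays moved. The work goes in short steps, Python scripts to look and compute and a tool call to move; the robot and the scene stay as the last step left them, time stands still between calls to the robot, and variables do not carry over. Pictures are saved under pics/ and viewed, at most 10 in all, crops included, and the job is handed in when it is done.

Besides the shell and the picture viewer there is one more tool, called after ">>>" as name(argument=value, ...), one argument or row to a line, values as JSON. move_arm: Moves the arm, as the interface text tells. Its arguments: {"type":"object","properties":{"plan":{"type":"array","items":{"type":"number"}},"squeeze":{"type":"number"}},"required":["plan"]}

```bash
mkdir -p pics; ls
cat > h.py <<'E'
import numpy as np, cv2
from workcell import manip
from scipy.spatial.transform import Rotation as R
def T(o):
    M=np.eye(4); M[:3,:3]=R.from_quat(o["ee_rot"]).as_matrix(); M[:3,3]=o["position"]; return M
def c2w(p,o): return p["cam_to_world"] if "cam_to_world" in p else T(o)@p["mount"]
def w(M,x): return (M@np.r_[x,1])[:3]
E
python3 - <<'E'
from h import *
o=manip.get_obs(); print({k:np.round(v,3) for k,v in o.items()}, manip.tip_extent)
ims=[]
for n in ["side","top"]:
    p=manip.camera(n); M=c2w(p,o); cv2.imwrite(f"pics/{n}0.png",p["color"][...,::-1])
    print(n,np.round(M[:3,3],2))
    for l in ["unsealed_box","unsealed_axle","seal_top","sealed_box","sealed_axle","mug","cinnamon_jar","vanilla","scoop"]:
        print(l,[(np.round(w(M,r["position"]),3),round(r["conf"],2)) for r in manip.tip_of(p,l)[:2]])
E
```

```text
pics
{'clock': np.float64(0.0), 'joint_pos': array([-1.337,  0.333, -0.065,  1.461,  0.022,  1.35 , -0.088]), 'joint_velocities': array([-0.001,  0.001, -0.   , -0.   , -0.001, -0.001, -0.   ]), 'tau': array([ 0.0000e+00, -6.2545e+01,  4.9000e-02, -3.9160e+01,  1.6000e-02,
        1.0000e-02,  0.0000e+00]), 'position': array([0.159, 0.604, 0.404]), 'ee_rot': array([ 0.128,  0.992, -0.001, -0.   ]), 'ft_force': array([-0.055, -0.669,  0.014]), 'torque': array([ 0.016, -0.028,  0.035]), 'grasp_force': np.float64(0.0), 'grip_width': np.float64(1.001)} 0.1734
side [0.13 0.46 1.04]
unsealed_box [(array([ 0.539,  0.163, -0.003]), 0.6)]
unsealed_axle [(array([0.531, 0.209, 0.081]), 0.68)]
seal_top [(array([0.551, 0.12 , 0.102]), 0.82)]
sealed_box [(array([ 0.564, -0.156,  0.002]), 0.81)]
sealed_axle [(array([ 0.57 , -0.113,  0.084]), 0.76)]
mug []
cinnamon_jar [(array([ 0.477,  0.38 , -0.002]), 0.55)]
vanilla [(array([ 0.462, -0.393, -0.001]), 0.7)]
scoop [(array([ 0.742, -0.205, -0.003]), 0.6)]
top [ 0.31 -0.01  1.44]
unsealed_box [(array([0.538, 0.164, 0.002]), 0.96)]
unsealed_axle [(array([0.533, 0.209, 0.082]), 0.56)]
seal_top [(array([0.551, 0.114, 0.109]), 0.58)]
sealed_box [(array([ 0.563, -0.162, -0.   ]), 0.67)]
sealed_axle [(array([ 0.568, -0.114,  0.078]), 0.59), (array([ 0.736, -0.012,  0.001]), 0.42)]
mug [(array([ 0.736, -0.014,  0.002]), 0.76)]
cinnamon_jar [(array([ 0.481,  0.381, -0.004]), 0.68), (array([ 0.561, -0.156, -0.001]), 0.44)]
vanilla [(array([ 0.461, -0.388, -0.001]), 0.62)]
scoop [(array([ 0.741, -0.209,  0.003]), 0.57)]
```

View pics/side0.png

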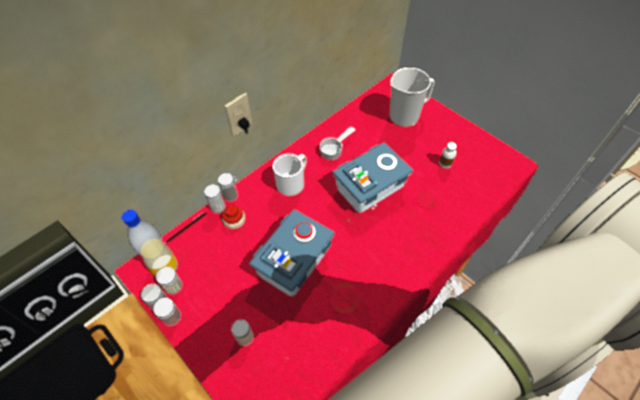

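View pics/top0.png

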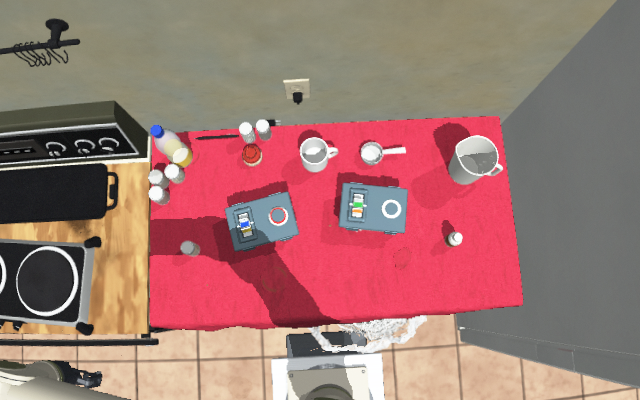

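Run:
```python
from h import *
a=cv2.imread("pics/top0.png");b=cv2.imread("pics/side0.png")
f=lambda i,x,y:cv2.resize(i[y-25:y+25,x-32:x+32],(384,300),interpolation=cv2.INTER_CUBIC)
cv2.imwrite("pics/crop.png",np.vstack([np.hstack([f(a,245,223),f(a,357,205)]),np.hstack([f(b,283,257),f(b,360,177)])]))
```

```text
(no output)
```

View pics/crop.png

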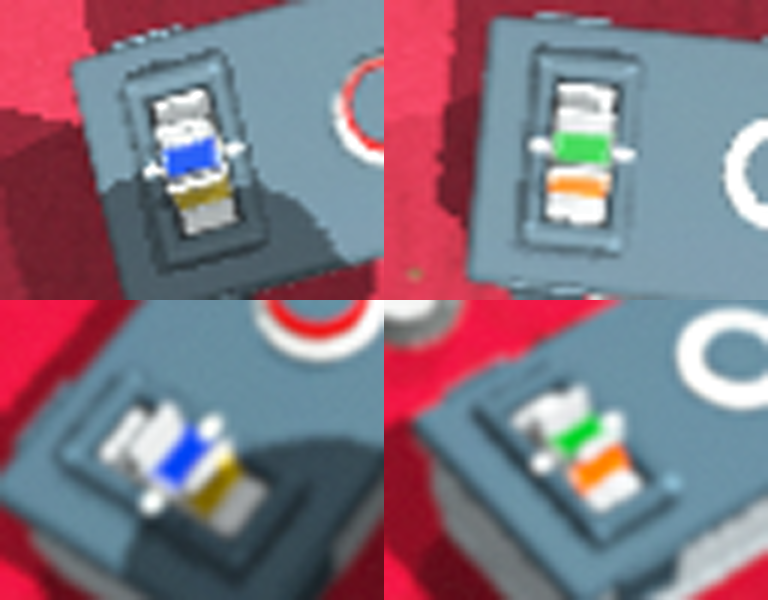

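>>> move_arm(
  plan=[0,0,1.117,-0.478,-0.33,0,0.085,0,0,1.117,-0.478,-0.33,0,0.085,0,0,1.117,-0.478,-0.33,0,0.085,0,0,1.117,-0.478,-0.33,0,0.085,0,0,1.117,-0.478,-0.33,0,0.085,0,0,1.117,-0.478,-0.33,0,0.085,0,0,1.117,-0.478,-0.33,0,0.085,0,0,1.117,-0.478,-0.33,0,0.085,0,0,1.117,-0.478,-0.33,0,0.085,0,0,1.117,-0.478,-0.33,0,0.085,0,0,1.117,-0.478,-0.33,0,0.085,0,0,1.117,-0.478,-0.33,0,0.085],
)

```text
clock: 2.5
position: [0.5366, 0.1653, 0.4046]
ee_rot: [0.633, 0.774, 0.0, -0.0]
ft_force: [0.2, -0.2, -0.8]
grip_width: 0.996
grasp_force: 0.0
```

```bash
cat > look.py <<'E'
from h import *
import sys
o=manip.get_obs(); print({k:np.round(o[k],4) for k in["clock","position","ft_force","joint_pos","grip_width"]}); t=T(o)
print(np.round(t[:3,:3],4))
p=manip.camera("wrist"); M=c2w(p,o); cv2.imwrite(f"pics/{sys.argv[1]}.png",p["color"][...,::-1])
print(np.round(p["mount"],3))
for l in ["unsealed_box","unsealed_axle","seal_top"]:
    print(l,[(np.round(w(M,r["position"]),4),round(r["conf"],2)) for r in manip.tip_of(p,l)[:2]])
E
python3 look.py w1
```

```text
{'clock': np.float64(2.5), 'position': array([0.5366, 0.1653, 0.4046]), 'ft_force': array([ 0.1979, -0.1796, -0.803 ]), 'joint_pos': array([-0.762 ,  0.1943,  0.4391,  1.6554, -0.0857,  1.3111, -0.1093]), 'grip_width': np.float64(0.9963)}
[[-1.975e-01  9.803e-01 -4.000e-04]
 [ 9.803e-01  1.975e-01  6.000e-04]
 [ 7.000e-04 -3.000e-04 -1.000e+00]]
[[ 0.    -0.947 -0.321  0.083]
 [ 1.     0.    -0.    -0.001]
 [ 0.    -0.321  0.947  0.032]
 [ 0.     0.     0.     1.   ]]
unsealed_box [(array([ 0.5417,  0.1611, -0.0053]), 0.88)]
unsealed_axle [(array([0.529 , 0.2047, 0.0799]), 0.57)]
seal_top [(array([0.5517, 0.1109, 0.1031]), 0.9)]
```

View pics/w1.png

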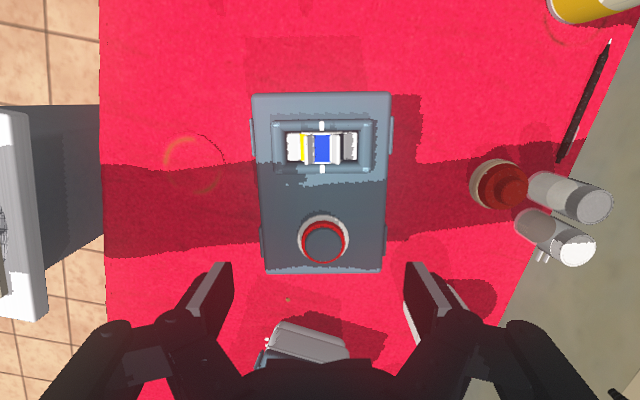

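```bash
python3 - <<'E'
from h import *
o=manip.get_obs(); p=manip.camera("wrist"); M=c2w(p,o)
K=np.array([[p["fx"],0,p["cx"]],[0,p["fy"],p["cy"]],[0,0,1]])
def px(u,v,z):
    a=cv2.undistortPoints(np.array([[[u,v]]],float),K,p["dist"])[0,0]; d=M[:3,:3]@np.r_[a,1]; c=M[:3,3]; return c+d*(z-c[2])/d[2]
for n,u,v,z in [("wheel",322,149,.101),("m1",321.5,126,.096),("m2",321.5,170,.096),("seal",324,242,.104),("c1",252,93.5,.086),("c2",390,93.5,.086),("c3",263,273,.086),("c4",381,273,.086)]: print(n,np.round(px(u,v,z),4))
# box seen: finger tips at tool coords
m=p["mount"]
for L in (.150,.160,.173):
  for x in(-.011,.011):
    for y in(.0425,.057):
        q=np.linalg.inv(m)@np.array([x,y,L,1]); u=cv2.projectPoints(q[:3].reshape(1,1,3),np.zeros(3),np.zeros(3),K,np.array(p["dist"]))[0].ravel(); print(L,x,y,np.round(u))
E
python3 -c "
import cv2;i=cv2.imread('pics/w1.png')[240:400,370:530];cv2.imwrite('pics/f.png',cv2.resize(i,(600,600),interpolation=cv2.INTER_CUBIC))"
```

```text
wheel [0.5308 0.2072 0.101 ]
m1 [0.5264 0.2265 0.096 ]
m2 [0.5345 0.1872 0.096 ]
seal [0.551  0.1186 0.104 ]
c1 [0.4597 0.2414 0.086 ]
c2 [0.5813 0.266  0.086 ]
c3 [0.4954 0.06   0.086 ]
c4 [0.622  0.0856 0.086 ]
0.15 -0.011 0.0425 [409. 311.]
0.15 -0.011 0.057 [440. 311.]
0.15 0.011 0.0425 [414. 271.]
0.15 0.011 0.057 [446. 270.]
0.16 -0.011 0.0425 [404. 298.]
0.16 -0.011 0.057 [432. 298.]
0.16 0.011 0.0425 [408. 260.]
0.16 0.011 0.057 [438. 259.]
0.173 -0.011 0.0425 [397. 283.]
0.173 -0.011 0.057 [424. 283.]
0.173 0.011 0.0425 [401. 247.]
0.173 0.011 0.057 [429. 247.]
```

View pics/f.png

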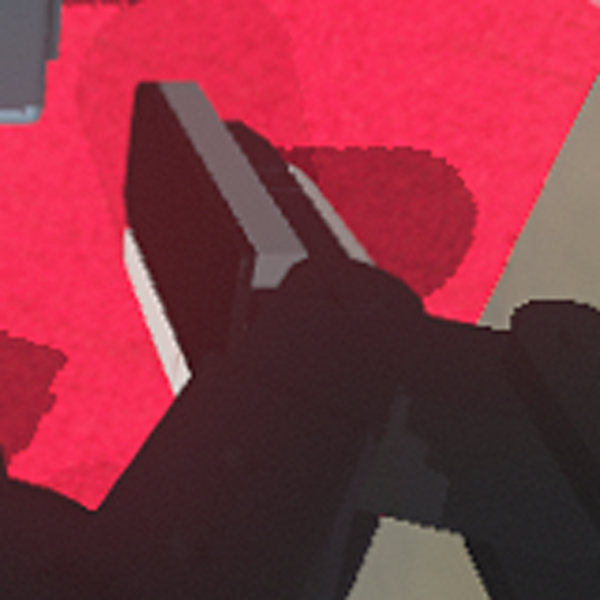

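>>> move_arm(
  plan=[0,0,0,0.042,-0.018,0.06,0.0854,0,0,0,0.042,-0.018,0.114,0.0854,0,0,0,0.042,-0.018,0.114,0.0854,0,0,0,0.042,-0.018,0.114,0.0854],
)

```text
clock: 3.25
position: [0.5123, 0.2014, 0.2928]
ee_rot: [0.634, 0.773, 0.001, 0.001]
ft_force: [-0.1, 0.1, 2.4]
grip_width: 0.999
grasp_force: 0.0
```

```bash
python3 look.py w2
```

```text
{'clock': np.float64(3.25), 'position': array([0.5123, 0.2014, 0.2928]), 'ft_force': array([-0.1136,  0.0623,  2.3692]), 'joint_pos': array([-0.8018,  0.2674,  0.3979,  1.8166, -0.1162,  1.0784, -0.1654]), 'grip_width': np.float64(0.9987)}
[[-1.951e-01  9.808e-01  1.900e-03]
 [ 9.808e-01  1.951e-01  6.000e-04]
 [ 3.000e-04  2.000e-03 -1.000e+00]]
[[ 0.    -0.947 -0.321  0.083]
 [ 1.     0.    -0.    -0.001]
 [ 0.    -0.321  0.947  0.032]
 [ 0.     0.     0.     1.   ]]
unsealed_box [(array([ 0.541 ,  0.1621, -0.0037]), 0.78)]
unsealed_axle []
seal_top [(array([0.5504, 0.1158, 0.1008]), 0.6)]
```

View pics/w2.png

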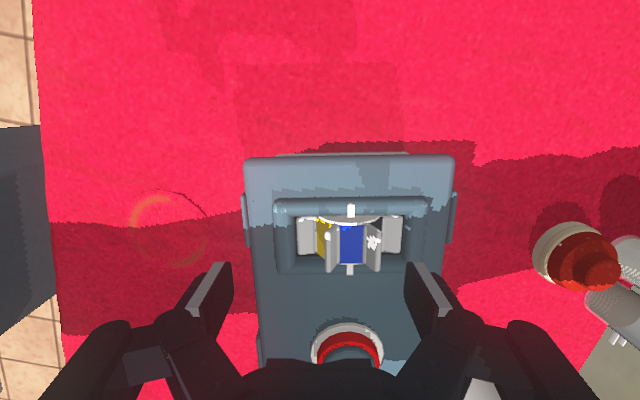

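>>> move_arm(
  plan=[0,0,0,0.002,0,0.02,0.0854,0,0,0,0.002,0,0.027,0.0854,0,0,0,0.002,0,0.027,0.0854,0,0,0,0.002,-0.007,0.027,0.0854,0,0,0,0.002,-0.014,0.027,0.0854,0,0,0,0.002,-0.021,0.027,0.0854,0,0,0,0.002,-0.028,0.027,0.0854,0,0,0,0.002,-0.028,0.027,0.0854,0,0,0,0.002,-0.028,0.027,0.0854],
)

```text
clock: 4.58
position: [0.4835, 0.1982, 0.2637]
ee_rot: [0.634, 0.773, -0.0, -0.0]
ft_force: [0.5, -0.1, 0.5]
grip_width: 1.001
grasp_force: 0.0
```

```bash
python3 look.py w3|head -1
```

```text
{'clock': np.float64(4.575), 'position': array([0.4835, 0.1982, 0.2637]), 'ft_force': array([ 0.5387, -0.1255,  0.5297]), 'joint_pos': array([-0.8209,  0.2436,  0.3884,  1.9123, -0.1085,  1.006 , -0.1874]), 'grip_width': np.float64(1.0006)}
```

View pics/w3.png

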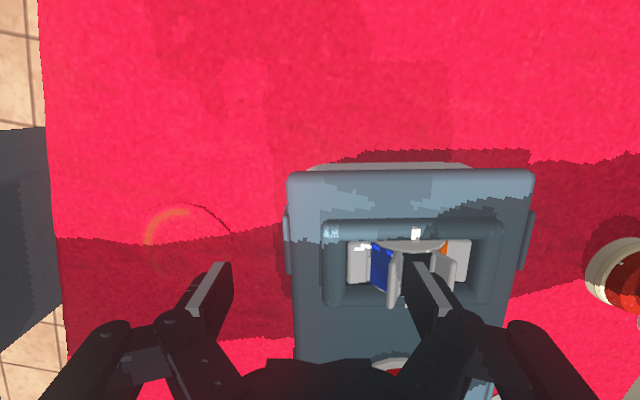

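>>> move_arm(
  plan=[0,0,0,0,0,-0.026,0.0854,0,0,0,0,0,-0.026,0.0854,0,0,0,0,0.028,-0.026,0.0854,0,0,0,0,0.028,-0.026,0.0854,0,0,0,0,0.028,-0.001,0.0854,0,0,0,0,0.028,-0.001,0.0854,0,0,0,0,0.021,-0.001,0.0854,0,0,0,0,0.014,-0.001,0.0854,0,0,0,0,0.007,-0.001,0.0854,0,0,0,0,0,-0.001,0.0854,0,0,0,0,0,-0.001,0.0854,0,0,0,0,0,-0.001,0.0854],
)

```text
clock: 6.28
position: [0.4835, 0.1982, 0.2647]
ee_rot: [0.634, 0.773, 0.0, -0.0]
ft_force: [-0.7, -0.4, -0.5]
grip_width: 0.999
grasp_force: 0.0
```

>>> move_arm(
  plan=[0,0,0,0,0,-0.026,0.0854,0,0,0,0,0,-0.026,0.0854,0,0,0,0,0.028,-0.026,0.0854,0,0,0,0,0.028,-0.026,0.0854,0,0,0,0,0.028,0,0.0854,0,0,0,0,0.028,0,0.0854,0,0,0,0,0.021,0,0.0854,0,0,0,0,0.014,0,0.0854,0,0,0,0,0.007,0,0.0854,0,0,0,0,0,0,0.0854,0,0,0,0,0,0,0.0854,0,0,0,0,0,0,0.0854],
)

```text
clock: 7.78
position: [0.4835, 0.1981, 0.2647]
ee_rot: [0.634, 0.773, 0.0, -0.0]
ft_force: [0.0, -1.0, -0.4]
grip_width: 1.005
grasp_force: 0.0
```

>>> move_arm(
  plan=[0,0,0,0,0,-0.03,0.0854,0,0,0,0,0,-0.06,0.0854,0,0,0,0,0,-0.06,0.0854,0,0,0,0,0,-0.06,0.0854],
)

```text
clock: 8.28
position: [0.4834, 0.1981, 0.3241]
ee_rot: [0.634, 0.773, -0.0, -0.0]
ft_force: [1.1, -0.4, 0.1]
grip_width: 0.997
grasp_force: 0.0
```

```bash
python3 look.py w4
```

```text
{'clock': np.float64(8.275), 'position': array([0.4834, 0.1981, 0.3241]), 'ft_force': array([ 1.0868, -0.4275,  0.0645]), 'joint_pos': array([-0.8424,  0.1698,  0.4047,  1.854 , -0.0735,  1.1328, -0.2147]), 'grip_width': np.float64(0.997)}
[[-1.958e-01  9.807e-01 -5.000e-04]
 [ 9.807e-01  1.958e-01 -2.000e-04]
 [-1.000e-04 -5.000e-04 -1.000e+00]]
[[ 0.    -0.947 -0.321  0.083]
 [ 1.     0.    -0.    -0.001]
 [ 0.    -0.321  0.947  0.032]
 [ 0.     0.     0.     1.   ]]
unsealed_box [(array([ 0.543 ,  0.1637, -0.0046]), 0.61)]
unsealed_axle [(array([0.5321, 0.2058, 0.0826]), 0.7)]
seal_top [(array([0.5494, 0.1138, 0.1035]), 0.63)]
```

View pics/w4.png

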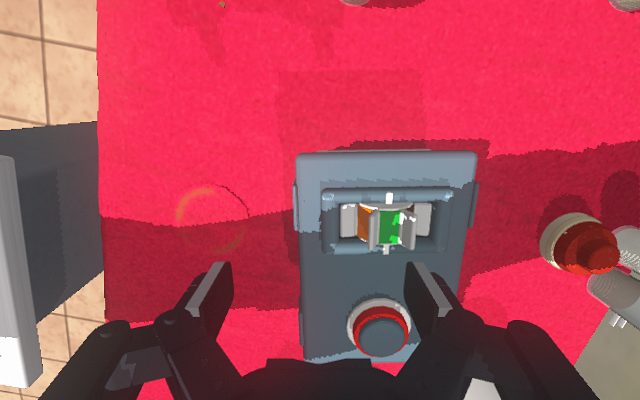

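>>> move_arm(
  plan=[0,0,0,-0.048,0.025,0,0,0,0,0,-0.095,0.049,0,0,0,0,0,-0.095,0.049,0,0,0,0,0,-0.095,0.049,0,0,0,0,0,-0.095,0.049,0,0,0,0,0,-0.095,0.049,0.02,0,0,0,0,-0.095,0.049,0.042,0,0,0,0,-0.095,0.049,0.042,0],
  squeeze=20,
)

```text
clock: 9.48
position: [0.5492, 0.1154, 0.2814]
ee_rot: [0.634, 0.774, -0.001, -0.001]
ft_force: [0.1, 0.3, 0.5]
grip_width: -0.002
grasp_force: 0.0
```

>>> move_arm(
  plan=[0,0,0,0,0,0.003,0,0,0,0,0,0,0.006,0,0,0,0,0,0,0.009,0,0,0,0,0,0,0.012,0,0,0,0,0,0,0.012,0],
)

```text
clock: 10.1
position: [0.5503, 0.1147, 0.2707]
ee_rot: [0.634, 0.773, 0.0, 0.0]
ft_force: [0.5, 1.0, 1.4]
grip_width: 0.001
grasp_force: 0.8
```

>>> move_arm(
  plan=[0,0,0,0,0,0.002,0,0,0,0,0,0,0.004,0,0,0,0,0,0,0.004,0],
)

```text
clock: 10.48
position: [0.5503, 0.1146, 0.2668]
ee_rot: [0.634, 0.773, 0.0, 0.0]
ft_force: [1.4, 1.8, 5.1]
grip_width: 0.003
grasp_force: 2.4
```

>>> move_arm(
  plan=[0,0,0,0,0,0.001,0,0,0,0,0,0,0.001,0],
)

```text
clock: 10.72
position: [0.5504, 0.1145, 0.2667]
ee_rot: [0.634, 0.773, 0.001, -0.0]
ft_force: [-4.6, 0.5, 14.5]
grip_width: 0.002
grasp_force: 7.3
```

>>> move_arm(
  plan=[0,0,0,0,0,0.001,0,0,0,0,0,0,0.001,0],
)

```text
clock: 10.98
position: [0.5505, 0.1145, 0.2666]
ee_rot: [0.634, 0.773, 0.001, -0.0]
ft_force: [-7.0, -0.5, 24.3]
grip_width: 0.001
grasp_force: 12.2
```

>>> move_arm(
  plan=[0,0,0,0,0,-0.02,0,0,0,0,0,0,-0.08,0,0,0,0,0,0,-0.14,0,0,0,0,0,0,-0.14,0,0,0,0,0,0,-0.14,0],
)

```text
clock: 11.6
position: [0.5499, 0.1144, 0.4037]
ee_rot: [0.634, 0.773, -0.001, -0.0]
ft_force: [0.3, -0.1, -0.8]
grip_width: -0.001
grasp_force: 0.0
```

```bash
python3 look.py w5
```

```text
{'clock': np.float64(11.6), 'position': array([0.5499, 0.1144, 0.4037]), 'ft_force': array([ 0.2963, -0.1462, -0.7764]), 'joint_pos': array([-0.7134,  0.1987,  0.492 ,  1.6579, -0.0965,  1.3106, -0.0076]), 'grip_width': np.float64(-0.0012)}
[[-1.957e-01  9.807e-01 -1.300e-03]
 [ 9.807e-01  1.957e-01 -4.000e-04]
 [-1.000e-04 -1.400e-03 -1.000e+00]]
[[ 0.    -0.947 -0.321  0.083]
 [ 1.     0.    -0.    -0.001]
 [ 0.    -0.321  0.947  0.032]
 [ 0.     0.     0.     1.   ]]
unsealed_box [(array([ 0.5402,  0.1636, -0.0008]), 0.92)]
unsealed_axle [(array([0.5315, 0.2098, 0.0829]), 0.83)]
seal_top [(array([0.5507, 0.1146, 0.0921]), 0.91), (array([ 0.739 , -0.0088,  0.    ]), 0.23)]
```

View pics/w5.png

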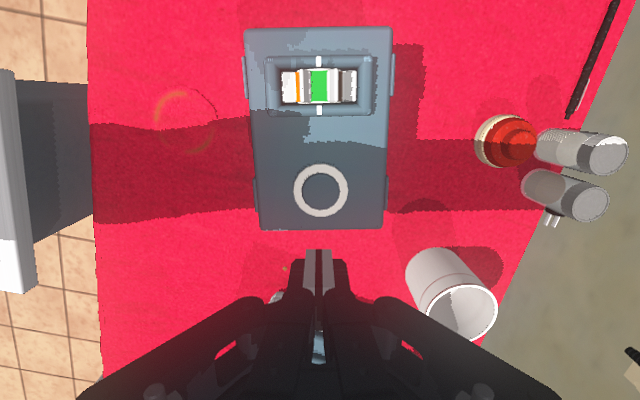

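The picture shows green on top of the wheel at (319,86). No red collar is left round the button at (321,190), and the box is in its place.

```bash
python3 -c "
from workcell import manip
print(manip.hand_in())"
```

```text
the job is handed in; nothing more can be done
None
```

The unsealed box's day wheel now shows green on top like the sealed box's, its seal button is fully down with no red collar showing, the box stands where it was, and the job was handed in at about 12 s; no result came back.

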